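# Fill the honeycomb crate of hexagonal jars and shut its front

### The arm

A 6-joint arm with a two-finger parallel gripper is mounted at the origin on the work surface. World frame = base frame: x ahead of the robot, y to its left, z up, the work surface at z = 0. Lengths are in m, angles in rad, forces in N, time in s.
With the tool pointing down it reaches from about 0.35 to 0.95 m from the base axis. Payload 17.4 kg.
Tool frame: the origin (TCP) lies midway between the tips of the shut fingers; the grasp point (between the pads) lies 19 mm behind it; z points along the fingers, y is the line along which they close (so a half turn about z gives the same grasp; the last joint's range is limited). The gripper opens to 93 mm and grips with 3 to 60 N. Pads are 15 mm wide; open, the fingers measure 128 mm over their backs; the gripper's body (75 mm by 188 mm) begins 65 mm behind the grasp point.
Start: joints at [-1.15, 0.116, 1.442, -0, 1.584, -0.038], TCP at [0.299, -0.605, 0.219] pointing down, gripper open.
Joint ranges: [-2.83, 2.83], [-0.83, 2.19], [0.07, 2.5], [-1.14, 4.28], [0.01, 3], [-2.97, 2.97]. Speed limits (rad/s): [1.89, 1.89, 2.22, 3.14, 3.14, 3.14].

### API

Orientations are given as a 3x3 rotation matrix whose columns are the frame's x, y, z axes.
In Python, from plant import robot, optics gives the robot as it stands. The module is installed in compiled form; this text tells all that it offers.
- The arm moves only by the tool step_arm, never from a script. Its arguments are lists of equal length, an entry for each row: "dp": the shift along the tool's x, y, z scaled (see below), a list of three; "angular": the turn, a rotation vector about the tool's x, y, z scaled (see below), a list of three; "gripper": the closure, from -1 (fully open) to 1 (shut), so that 0 is half open. A call has 1 to 5 rows; each row shifts and turns the commanded pose from where the row before left it, along the tool's axes as they then stand; what a row does not reach is not made up. The controller multiplies each number of a shift by 0.25 m and each number of a turn by pi/2 rad. A row lasts 1/8 s, in which the tool goes at most 62.5 mm and 10.7 degrees, less where a joint would pass 70% of its speed; a pose out of reach is approached as far as the arm can. A call with a number of a shift or a turn outside -1 to 1 is refused whole. A call with a gripper value outside its range is refused whole. The fingers move at their own pace and stop on an object; "grip_force" is the grip in N (left out, the last holds). Time passes only in rows, so rows that do not move let the fingers close. It gives the time, the measured TCP pose, the force, the opening and the grip force at its end, in the units of the state.
- robot.get_obs(): the state, without advancing time (a new reading comes with each control period).
- optics.get_image(name): name is "scene" or "top" or "wrist"; returns (picture, depth): 400x640x3 uint8, blue, green, red; 400x640 float32, m along the optical axis (not along the pixel's ray), 0 where there is no reading.
- optics.camera_info(name): a dict with "intrinsics" (3x3 intrinsics, pixels), "origin" and "attitude" of the camera in the world; the wrist camera has in their place "mount" (4x4, takes a point from camera to tool coordinates, whose origin is the TCP and whose axes are the flange's). Camera axes: x right, y down, z forward; pixel columns grow to the right and rows downward; lengths in m; the calibration is good to about 2 mm. A picture is of the moment at which its call begins: read the wrist's pose just before it. camera_info takes no time and is no camera call.
- robot.finish_job(): hands the job in; it is judged then, once.
Trained networks look in the newest picture that a camera, given by its name, has taken for a name from the list of things; names that differ only in an ending like _2 or _b are one class to them, and where a whole thing is asked for, a point or a joint stands for the part that bears it (a point fixed in the world has none). Each returns a list of dicts, best first, with "score" (0 to 1); they miss things now and then, are a little off and sometimes report something else, mostly with a low value. They report only what shows in the picture. A call takes as long as a camera call. They do not tell look-alikes from the thing itself.
- optics.trace(camera, name): "region" (400x640 bool, what is visible of it) and "bbox" ([left, top, right, bottom] in pixels, round what is visible of it).
The state is a dict: "time": time; "joint_pos": joint angles; "qvel": joint speeds; "joint_efforts": joint torques, N m; "tcp_pos": TCP position; "ee_rot": TCP orientation; "contact_force": force on the tool from outside, world axes, zero at the start; "ft_torque": the same for the moment, N m; "gripper_width": finger opening in m; "grip_force": force on a finger pad.
Only numpy, scipy, OpenCV 4.12 (cv2) and the standard library are available. Lean on these libraries where they do the work, as an engineer would, in place of code of your own. Each camera call takes 0.05 s, during which the arm holds its last target. There are 200 camera calls.

### The job

Finish packing the crate for dispatch: set the two blue hexagonal jars from the bench gently down into the two empty places at the front of the honeycomb, nested snugly with their flat faces against the jars already there and against each other, and then push the crate's drop front fully shut. Don't drop or knock the jars, all seven must stay upright and close-packed, and leave the other things on the bench where they are.

Things in the scene. Friction and masses are not known exactly. Their poses are not given: they have to be found in the camera images.
- jarA_center (a point): indigo-glazed hexagonal jar, loose on the bench, to be packed. Upright prism 60 mm across flats (68 across corners), sides plumb to 54 mm, then shoulder and collar (40 mm across) to 64 mm; a fixed cork bung, 30 mm in diameter, to grip it by, from 64 to 90 mm. About 0.24 kg. Point: on the axis, 45 mm above the underside; z up, x towards a corner, so flats face 30, 90, 150... degrees from x
- jarB_center (a point): second jar to be packed, loose on the bench, alike in every way: see jarA
- crate: pine packing crate fixed to the bench, open above, 10 mm boards, 203 wide (y) x 194 mm (x), walls 58 mm high; inside 183 wide (y) x 174 mm (x), floor 10 mm above the bench. Origin: on the bench under the centre of the inside; x from front to back, z up. The front (-x side, towards the robot) is a drop flap. Holds seven jars as a honeycomb: back pair, row of three, front pair (missing)
- place1 (a point): empty place in the honeycomb, front left (+y); this point: on the crate floor (10 mm above the bench) under the axis of a jar standing there. It lies 52 mm before (-x) and 30 mm beside the middle jar. A jar nested here, corners towards front and back, has its flats against the middle jar, an end jar of the row of three and the other new jar. Either jar may take either place
- place2 (a point): the other empty place, front right (-y), 60 mm from place1: see place1
- flap (a joint): angle of the crate's front flap: 0 = shut (upright, against a stop), grows as its top swings outward and down; 0.5 to 0.75 at the start. Pine board 203 wide, 57 high, 10 mm thick. Its stiff hinge (0.04 N m) holds it wherever it is left; push its outer face or top edge towards the crate, rising with it, to shut it (2 to 6 N). Shut, it leaves the jars about 2.5 mm of play
- flap_hinge (a point): middle of the flap's hinge line, along the flap's lower outer edge: 97 mm before (-x) the crate's origin, 1 mm above the bench. The shut flap's outer face stands upright over this line
- flap_edge (a point): middle of the flap's upper outer edge, 57 mm from the hinge line; moves with the flap
- mid_center (a point): one of the five jars like jarA already packed in the crate: the middle one of the row of three, at the crate's centre. Point and axes as for jarA; x along the crate's x at the start
- side1_center (a point): one of the five jars like jarA already packed in the crate: left (+y) end of the row of three. Point and axes as for jarA; x along the crate's x at the start
- side2_center (a point): one of the five jars like jarA already packed in the crate: right (-y) end of the row of three. Point and axes as for jarA; x along the crate's x at the start
- back1_center (a point): one of the five jars like jarA already packed in the crate: back pair, left (+y). Point and axes as for jarA; x along the crate's x at the start
- back2_center (a point): one of the five jars like jarA already packed in the crate: back pair, right (-y). Point and axes as for jarA; x along the crate's x at the start
- roundjar_center (a point): round grey-green jar 68 mm in diameter with the same cork bung, 90 mm high overall, loose on the bench; it does not belong in the crate. Point: on the axis, 45 mm up
- pourer_center (a point): small unglazed pouring bowl, 84 mm across its rim, 58 mm high, loose on the bench. Point: on the axis, 30 mm up
- glazebrush: glaze brush 170 mm long lying on the bench at the left side, beyond the jars. Origin: about its middle, on the bench
- rib: flat wooden throwing rib, 100 x 50 x 8 mm, lying on the bench at the right side, beyond the jars. Origin: its middle, on the bench
Things that resemble listed ones, but are neither listed nor needed, are in the scene too. Leave any orange look-alike of the part that bears jarB_center alone. Leave any turquoise look-alike of the part that bears jarA_center alone.

How it is judged:
On the way:
1. both jars stand on the crate's floor, nested with their flats within 5 mm of the middle jar and parallel to it (to 0.08 rad), while the front is still open (over 0.25 rad) (angle between each of jarA_center, jarB_center's own z axis and vertical below 0.05 rad and z of jarA_center in the frame of crate between 0.051 and 0.058 m and (angle between the x axis of jarA_center and the x axis of mid_center, either way round below 0.08 rad or angle between the x axis of jarA_center and the x axis of mid_center, either way round between 0.9672 and 1.1272 rad) and z of jarB_center in the frame of crate between 0.051 and 0.058 m and (angle between the x axis of jarB_center and the x axis of mid_center, either way round below 0.08 rad or angle between the x axis of jarB_center and the x axis of mid_center, either way round between 0.9672 and 1.1272 rad) and horizontal distance between each of jarA_center, jarB_center and mid_center below 0.065 m and value of joint flap above 0.25 rad), for 0.2 s.
At the end, for the whole second after the job is handed in: All seven jars upright (0.05 rad) on the crate floor, at rest; each outer jar's axis within 63.5 mm of the middle jar's, the new two within 65 mm of each other and their flats parallel to the middle jar's to 0.08 rad (any of six turns); flap shut to 0.06 rad (angle between each of jarA_center, jarB_center, mid_center, back1_center, back2_center, side1_center, side2_center's own z axis and vertical below 0.05 rad and z of jarA_center in the frame of crate between 0.051 and 0.058 m and (angle between the x axis of jarA_center and the x axis of mid_center, either way round below 0.08 rad or angle between the x axis of jarA_center and the x axis of mid_center, either way round between 0.9672 and 1.1272 rad) and z of jarB_center in the frame of crate between 0.051 and 0.058 m and (angle between the x axis of jarB_center and the x axis of mid_center, either way round below 0.08 rad or angle between the x axis of jarB_center and the x axis of mid_center, either way round between 0.9672 and 1.1272 rad) and horizontal distance between each of back1_center, back2_center, side1_center, side2_center, jarA_center, jarB_center and mid_center below 0.0635 m and horizontal distance between jarA_center and jarB_center below 0.065 m and z of mid_center in the frame of crate between 0.051 and 0.058 m and z of back1_center in the frame of crate between 0.051 and 0.058 m and z of back2_center in the frame of crate between 0.051 and 0.058 m and z of side1_center in the frame of crate between 0.051 and 0.058 m and z of side2_center in the frame of crate between 0.051 and 0.058 m and value of joint flap below 0.06 rad and linear speed of each of jarA, jarB below 0.02 m/s); the robot touches nothing.
It fails at once if a jar is dropped or knocked: jarA moves faster than 0.5 m/s with no finger on it (a fall of about 13 mm) (contact force between the fingers and jarA below 0.01 N and linear speed of jarA above 0.5 m/s).
It fails at once if a jar is dropped or knocked: jarB moves faster than 0.5 m/s with no finger on it (a fall of about 13 mm) (contact force between the fingers and jarB below 0.01 N and linear speed of jarB above 0.5 m/s).
It fails at once if another thing on the bench (round jar, pouring bowl, brush, wooden rib) is moved by more than 25 mm (distance of any of roundjar_center, pourer_center, glazebrush, rib from where it was at the start of the episode above 0.025 m).
It also fails if it takes over 66 s, if anything falls off the work surface, if the arm or the gripper's body presses on something with over 40 N, if the wrist force passes 120 N, or if a joint passes its speed limit or range.

## Working session

There is one attempt and no reset: what is moved stays moved. The work goes in short steps, Python scripts to look and compute and a tool call to move; the robot and the scene stay as the last step left them, time stands still between calls to the robot, and variables do not carry over. Pictures are saved under pics/ and viewed, at most 10 in all, crops included, and the job is handed in when it is done.

Besides the shell and the picture viewer there is one more tool, called after "Call:" as name(argument=value, ...) on one line, values as JSON. step_arm: Moves the arm, as the interface text tells. Shifts and turns lie within -1 to 1; 1 stands for 0.25 m of shift or pi/2 rad of turn. Its arguments: {"type":"object","properties":{"dp":{"type":"array"},"angular":{"type":"array"},"gripper":{"type":"array"},"grip_force":{"type":"number"}},"required":["dp","angular","gripper"]}

```bash
mkdir -p pics
cat > h.py <<'E'
import numpy as np, cv2
from plant import robot, optics
def cam(n):
    c=optics.camera_info(n);K=np.array(c["intrinsics"])
    if "mount" in c:
        s=robot.get_obs();T=np.eye(4);T[:3,:3]=s["ee_rot"];T[:3,3]=s["tcp_pos"];M=T@np.array(c["mount"]);return K,M[:3,:3],M[:3,3]
    return K,np.array(c["attitude"]).reshape(3,3),np.array(c["origin"])
def cloud(d,c):
    K,R,o=c;v,u=np.indices(d.shape);P=np.dstack([(u-K[0,2])/K[0,0]*d,(v-K[1,2])/K[1,1]*d,d]);return P@R.T+o
def proj(p,c):
    K,R,o=c;q=K@(R.T@(np.array(p)-o));return q[:2]/q[2]
E
python3 - <<'E'
from h import *
for n in("top","scene"):
    c=cam(n);im,d=optics.get_image(n);cv2.imwrite(f"pics/{n}0.png",im);np.savez(n+"0.npz",im=im,d=d)
    print(n,c[2].round(3),c[1].round(2).tolist(),c[0][0,0])
    P=cloud(d,c)
    for k in["jarA_center","mid_center","flap","crate","roundjar_center","pourer_center"]:
        for r in optics.trace(n,k)[:8]:
            m=r["region"]&(d>0);q=P[m]
            if len(q)==0: continue
            z=q[:,2];t=q[z>np.percentile(z,95)-.006]
            print(k,round(r["score"],2),r["bbox"],"top",np.median(t,0).round(3),"col",im[m].mean(0).astype(int))
s=robot.get_obs();print(s["time"],s["tcp_pos"],s["ee_rot"])
E
```

```text
top [ 0.382 -0.004  1.154] [[0.02, -0.99, 0.13], [-1.0, -0.01, 0.01], [-0.01, -0.14, -0.99]] 408.68227846206304
jarA_center 0.82 [380.5, 245.9, 404.9, 273.0] top [ 0.369 -0.189  0.09 ] col [138 161  89]
jarA_center 0.63 [419.3, 223.4, 441.0, 249.9] top [ 0.43  -0.296  0.09 ] col [125  92  90]
mid_center 0.88 [291.0, 151.4, 316.3, 176.5] top [0.632 0.057 0.1  ] col [96 71 71]
flap 0.94 [261.8, 196.3, 339.5, 211.4] top [0.511 0.063 0.052] col [ 82 135 173]
crate 0.93 [266.2, 124.9, 338.6, 210.4] top [0.669 0.063 0.058] col [ 84 134 170]
roundjar_center 0.66 [200.7, 222.9, 226.4, 247.1] top [0.432 0.293 0.091] col [ 92 125 133]
pourer_center 0.94 [200.9, 162.0, 230.0, 196.2] top [0.586 0.317 0.058] col [ 55  83 127]
scene [ 1.263 -0.59   0.699] [[0.64, 0.43, -0.63], [0.76, -0.37, 0.53], [-0.01, -0.83, -0.56]] 413.9995387736475
jarA_center 0.79 [180.1, 214.3, 207.2, 253.4] top [ 0.437 -0.3    0.089] col [124  79  68]
jarA_center 0.65 [208.6, 187.1, 234.8, 226.8] top [ 0.378 -0.193  0.089] col [124 140  53]
mid_center 0.84 [340.1, 190.0, 360.9, 213.9] top [0.639 0.055 0.099] col [ 98  95 114]
flap 0.82 [292.3, 180.2, 351.7, 220.8] top [0.519 0.042 0.05 ] col [117 189 232]
crate 0.98 [291.8, 178.9, 401.5, 259.4] top [0.7   0.005 0.057] col [ 92 148 188]
roundjar_center 0.97 [348.3, 142.8, 370.4, 170.0] top [0.44  0.285 0.089] col [115 146 145]
pourer_center 0.61 [386.7, 161.8, 415.3, 189.2] top [0.595 0.31  0.056] col [ 67 101 158]
pourer_center 0.36 [293.3, 177.7, 351.1, 220.5] top [0.519 0.046 0.05 ] col [117 188 231]
0.7 [ 0.29891665 -0.60521353  0.21870414] [[ 8.96611111e-01  4.42818828e-01  4.38899508e-05]
 [ 4.42818830e-01 -8.96611109e-01 -6.18481942e-05]
 [ 1.19646726e-05  7.48890747e-05 -9.99999997e-01]]
```

View pics/top0.png

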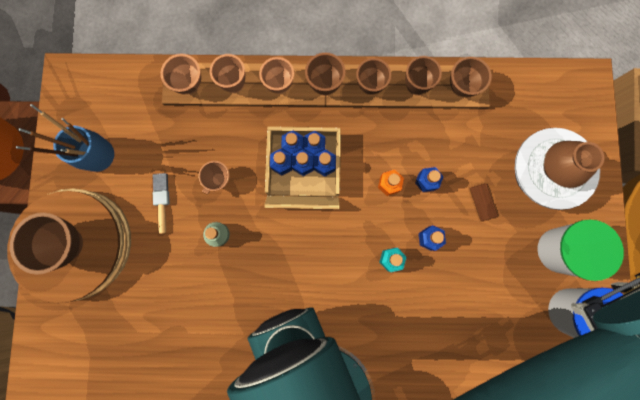

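View pics/scene0.png

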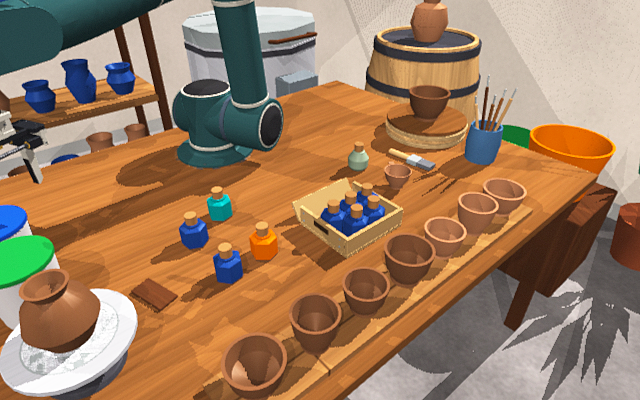

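Candidates: dark blue jars at top pixels (432,238) and (429,179). The look-alikes are turquoise at (394,260) and orange at (391,182), and the five blue jars at about (302,152) are already packed. By the description, the two loose blue jars are the ones I want. I'll check them in a crop and measure from the top view.

Run:
```python
from h import *
c=cam("top");z=np.load("top0.npz");im,d=z["im"],z["d"];P=cloud(d,c)
hsv=cv2.cvtColor(im,cv2.COLOR_BGR2HSV)
cr=cv2.resize(im[150:290,360:500],(560,560),interpolation=cv2.INTER_CUBIC);cv2.imwrite("pics/crop1.png",cr)
for nm,(u,v) in dict(b1=(432,238),b2=(429,179),tq=(394,260),og=(391,182),rd=(215,235),m=(303,163)).items():
    W=np.zeros(d.shape,bool);W[v-25:v+25,u-25:u+25]=1
    t=W&(P[...,2]>.082);q=P[t];print(nm,len(q),((q.min(0)+q.max(0))/2).round(4),np.median(q,0).round(4))
W=cam("wrist");print(np.array(optics.camera_info("wrist")["mount"]).round(3).tolist(),W[0].round(0).tolist())
s=robot.get_obs();print((s["ee_rot"].T@(np.array([.50,-.20,.33])-s["tcp_pos"])/.25).round(2))
```

```text
b1 123 [ 0.4127 -0.1581  0.619 ] [ 0.4276 -0.2952  0.0897]
b2 118 [ 0.4934 -0.1549  0.6185] [ 0.5899 -0.2893  0.0899]
tq 120 [ 0.3707 -0.1036  0.6183] [ 0.3696 -0.187   0.0899]
og 120 [ 0.4886 -0.1021  0.6187] [ 0.5785 -0.1834  0.0899]
rd 121 [0.4137 0.1515 0.619 ] [0.4293 0.2911 0.0909]
m 442 [0.5356 0.0561 0.6182] [0.6384 0.0545 0.0997]
[[0.001, -0.961, -0.277, 0.076], [1.0, 0.001, 0.0, -0.0], [-0.0, -0.277, 0.961, -0.166], [0.0, 0.0, 0.0, 1.0]] [[298.0, 0.0, 317.0], [0.0, 298.0, 205.0], [0.0, 0.0, 1.0]]
[ 1.44 -1.1  -0.45]
```

View pics/crop1.png

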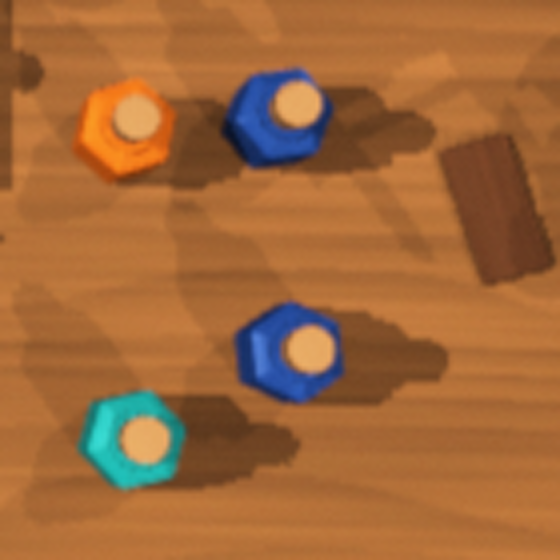

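The crop shows two dark-blue hexagonal jars, at crop pixels (278,118) and (290,350). These are clearly the targets; the orange and turquoise jars are the decoys. Moving the wrist camera over them.

Call:
step_arm(dp=[[0.2,-0.157,-0.03],[0.2,-0.157,-0.03],[0.2,-0.157,-0.03],[0.2,-0.157,-0.03],[0.2,-0.157,-0.03]], angular=[[0,0,0],[0,0,0],[0,0,0],[0,0,0],[0,0,0]], gripper=[-0.2,-0.2,-0.2,-0.2,-0.2], grip_force=20)

```text
time: 1.32
tcp_pos: [0.4334, -0.3234, 0.2557]
ee_rot: [[0.897, 0.443, 0.001], [0.443, -0.897, -0.0], [0.0, 0.001, -1.0]]
contact_force: [0.9, -0.4, 0.7]
gripper_width: 0.0563
grip_force: 0.0
```

```bash
cat >> h.py <<'E'
from scipy.optimize import minimize
def blue(im):
    h=cv2.cvtColor(im,cv2.COLOR_BGR2HSV);return ((h[...,0]>100)&(h[...,0]<135)&(h[...,1]>110)).astype(np.uint8)
def hexpts(x,y,a,r,z,n=6):
    t=a+np.arange(n)*2*np.pi/n;return np.c_[x+r*np.cos(t),y+r*np.sin(t),np.full(n,z)]
def sil(p,c,shape,z0=0,S=4):
    x,y,a=p;m=np.zeros((shape[0],shape[1]),np.uint8)
    def fill(pts,v):
        u=np.array([proj(q,c) for q in pts]);cv2.fillConvexPoly(m,cv2.convexHull((u*16).round().astype(np.int32)),v,shift=4)
    R=.06/np.sqrt(3);fill(np.r_[hexpts(x,y,a,R,z0),hexpts(x,y,a,R,z0+.054)],1)
    fill(np.r_[hexpts(x,y,0,.015,z0+.064,20),hexpts(x,y,0,.015,z0+.09,20)],0)
    return m
def fit(im,c,g,z0=0,crop=70,k=4):
    u,v=proj([g[0],g[1],z0+.04],c).astype(int);s=(slice(max(v-crop,0),v+crop),slice(max(u-crop,0),u+crop))
    A=np.array([[k,0,-k*s[1].start+(k-1)/2],[0,k,-k*s[0].start+(k-1)/2],[0,0,1.]])
    b=cv2.resize(im[s],None,fx=k,fy=k,interpolation=cv2.INTER_LINEAR);b=blue(b)
    n,l,st,ce=cv2.connectedComponentsWithStats(b);
    b=(l==1+np.argmax(st[1:,4])).astype(np.uint8)
    cc=(A@c[0],c[1],c[2]);f=lambda q:(sil((q[0]/100,q[1]/100,q[2]),cc,b.shape,z0)!=b).sum()/max(b.sum(),1)
    best=None
    for a in (0,.35,.7):
        x0=np.array([g[0]*100,g[1]*100,a]);r=minimize(f,x0,method="Nelder-Mead",options=dict(initial_simplex=x0+np.array([[0,0,0],[.6,0,.1],[0,.6,-.1],[.2,.2,.3]]),xatol=1e-3,fatol=1e-5))
        if best is None or r.fun<best.fun: best=r
    a=(best.x[2]+np.pi/6)%(np.pi/3)-np.pi/6
    return best.x[0]/100,best.x[1]/100,a,best.fun
E
python3 - <<'E'
from h import *
c=cam("wrist");im,d=optics.get_image("wrist");cv2.imwrite("pics/w1.png",im);P=cloud(d,c)
print(np.round(c[2],3))
for g in((.4276,-.295),(.590,-.289)):
    print(g,proj([*g,.05],c).round(),np.round(fit(im,c,g),4))
    w=(np.hypot(P[...,0]-g[0],P[...,1]-g[1])<.03)&(P[...,2]>.083)&(d>0);q=P[w];print(len(q),((q.min(0)+q.max(0))/2).round(4),q.mean(0).round(4),np.ptp(q,axis=0).round(3))
c=cam("top");im=np.load("top0.npz")["im"]
for g in((.4276,-.295),(.590,-.289)):print("top",np.round(fit(im,c,g,0,25,8),4))
E
```

```text
[ 0.502 -0.289  0.422]
(0.4276, -0.295) [295. 176.] [ 0.4301 -0.2979  0.048   0.2126]
22676 [ 0.4337 -0.2893  0.2297] [ 0.4388 -0.2865  0.3476] [0.046 0.048 0.293]
(0.59, -0.289) [351.  45.] [ 0.594  -0.2933 -0.371   0.1859]
837 [ 0.5931 -0.2926  0.0875] [ 0.5927 -0.2926  0.0895] [0.03  0.03  0.009]
top [ 0.4302 -0.2985 -0.1202  0.344 ]
top [ 0.5933 -0.2947 -0.1091  0.3354]
```

View pics/w1.png

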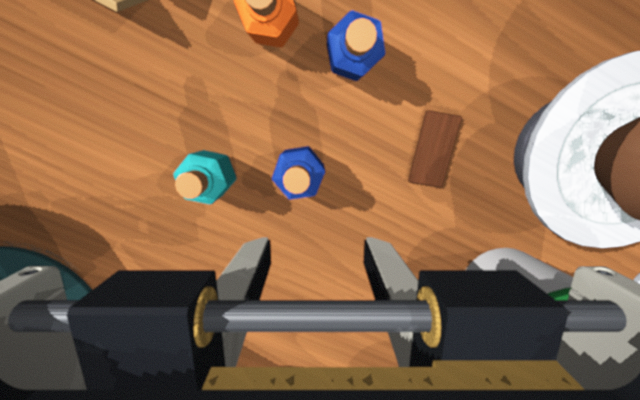

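```bash
cat >> h.py <<'E'
def blue(im):
    i=im.astype(int);return (i[...,0]>i[...,2]+8).astype(np.uint8)
E
python3 - <<'E'
from h import *
c=cam("wrist");im=cv2.imread("pics/w1.png");V=[]
for g in((.43,-.297),(.593,-.293)):
    p=fit(im,c,g);print(np.round(p,4))
    u,v=proj([*g,.05],c).astype(int);v0,u0=max(v-45,0),u-45
    m=sil(p[:3],c,im.shape);e=im.copy();cs,_=cv2.findContours(m,cv2.RETR_LIST,cv2.CHAIN_APPROX_NONE);cv2.drawContours(e,cs,-1,(0,0,255),1)
    b=np.dstack([blue(im)*255]*3);V.append(np.hstack([cv2.resize(q[v0:v0+80,u0:u0+90],None,fx=4,fy=3.5) for q in(e,b)]))
cv2.imwrite("pics/ov.png",np.vstack(V))
E
```

```text
[ 0.4332 -0.293   0.1117  0.0973]
[ 0.5968 -0.2875 -0.3872  0.1036]
```

View pics/ov.png

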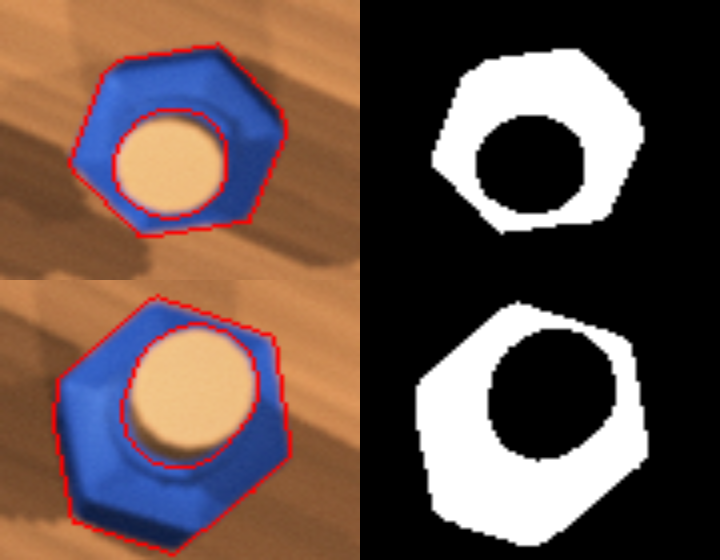

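Run:
```python
from h import *
c=cam("wrist");im,d=optics.get_image("wrist");P=cloud(d,c);s=robot.get_obs()
print(s["tcp_pos"].round(4) if hasattr(s["tcp_pos"],"round") else s["tcp_pos"])
for g in((.43,-.297),(.593,-.293)):
    p=fit(im,c,g);print(np.round(p,4))
    w=(np.hypot(P[...,0]-p[0],P[...,1]-p[1])<.025)&(abs(P[...,2]-.09)<.004)&(d>0);q=P[w];print(len(q),((q.min(0)+q.max(0))/2).round(4),q.mean(0).round(4))
    print("tool yaw now",np.arctan2(s["ee_rot"][1,1],s["ee_rot"][0,1]))
```

```text
[ 0.435  -0.3213  0.2568]
[ 0.4303 -0.2979  0.0838  0.1105]
545 [ 0.4316 -0.2974  0.0894] [ 0.4318 -0.2971  0.0895]
tool yaw now -1.1075184405883376
[ 0.5933 -0.2932 -0.4077  0.115 ]
796 [ 0.5931 -0.2928  0.0891] [ 0.5929 -0.2926  0.0896]
tool yaw now -1.1075184405883376
```

Call:
step_arm(dp=[[0.028,-0.092,0.15],[0,0,0.2],[0,0,0.2],[0,0,0],[0,0,0]], angular=[[0,0,-0.096],[0,0,0],[0,0,0],[0,0,0],[0,0,0]], gripper=[-0.2,-0.2,-0.2,-0.2,-0.2])

```text
time: 2.05
tcp_pos: [0.4295, -0.3023, 0.1199]
ee_rot: [[0.82, 0.572, 0.001], [0.572, -0.82, -0.001], [0.001, 0.002, -1.0]]
contact_force: [0.6, 0.5, 0.6]
gripper_width: 0.0557
grip_force: 0.0
```

Run:
```python
from h import *
s=robot.get_obs();print(s["time"],np.round(s["tcp_pos"],4),np.arctan2(s["ee_rot"][1,1],s["ee_rot"][0,1]))
c=cam("top");z=np.load("top0.npz");im,d=z["im"],z["d"];P=cloud(d,c)
R=(d>0)&(np.hypot(P[...,0]-.63,P[...,1]-.06)<.17)
t=(R&(P[...,2]>.095)).astype(np.uint8);n,l,st,ce=cv2.connectedComponentsWithStats(t)
for i in range(1,n):
    q=P[l==i]
    if len(q)>30: print("bung",len(q),((q.min(0)+q.max(0))/2).round(4),q.mean(0).round(4))
i=im.astype(int);w=R&(P[...,2]>.052)&(P[...,2]<.062)&(i[...,2]>i[...,0])&(P[...,0]>.53)
q=P[w][:,:2];print(len(q),q.min(0),q.max(0),cv2.minAreaRect(q.astype(np.float32)))
f=optics.trace  # flap extents
```

```text
2.05 [ 0.4295 -0.3023  0.1199] -0.9615171782834698
bung 100 [0.6857 0.0876 0.0995] [0.6849 0.0881 0.0999]
bung 102 [0.6842 0.0279 0.1005] [0.6843 0.0279 0.1   ]
bung 102 [0.633  0.1195 0.0998] [0.633  0.1186 0.1   ]
bung 102 [0.632  0.0587 0.0998] [0.6322 0.0585 0.1   ]
bung 106 [ 0.6324 -0.0021  0.0997] [ 0.6325 -0.0018  0.1   ]
737 [ 0.54589023 -0.04429078] [0.73064202 0.16030682] ((0.6377552151679993, 0.0582241453230381), (0.2043813019990921, 0.18472567200660706), 89.69623565673828)
```

Call:
step_arm(dp=[[0.016,-0.012,0.1],[0,0,0.106],[0,0,0],[0,0,0]], angular=[[0,0,0],[0,0,0],[0,0,0],[0,0,0]], gripper=[-0.2,-0.2,-0.2,-0.2])

```text
time: 2.55
tcp_pos: [0.4314, -0.2976, 0.0687]
ee_rot: [[0.82, 0.572, 0.002], [0.572, -0.82, -0.002], [0.001, 0.002, -1.0]]
contact_force: [-0.1, 0.4, 0.1]
gripper_width: 0.0561
grip_force: 0.0
```

Call:
step_arm(dp=[[0,0,0],[0,0,0],[0,0,0],[0,0,0]], angular=[[0,0,0],[0,0,0],[0,0,0],[0,0,0]], gripper=[0.6,0.6,0.6,0.6], grip_force=20)

```text
time: 3.05
tcp_pos: [0.4307, -0.2969, 0.0665]
ee_rot: [[0.82, 0.573, 0.0], [0.573, -0.82, -0.0], [0.0, 0.0, -1.0]]
contact_force: [0.5, 0.3, 2.9]
gripper_width: 0.0294
grip_force: 20.0
```

Run:
```python
from h import *
c=cam("wrist");im,d=optics.get_image("wrist");s=robot.get_obs();print(np.round(s["tcp_pos"],4),s["gripper_width"],np.arctan2(s["ee_rot"][1,1],s["ee_rot"][0,1]))
cv2.imwrite("pics/w2.png",im);print(np.round(fit(im,c,(.4314,-.2976),0,110,3),4))
```

```text
[ 0.4307 -0.2969  0.0666] 0.029665625557493986 -0.9612182330028242
[ 0.4294 -0.298   0.0922  0.3526]
```

View pics/w2.png

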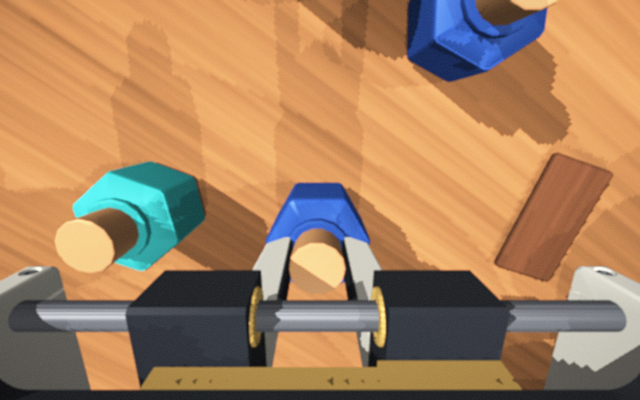

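The view shows the gripped blue jar at (318,230), with its far flat edge parallel to the finger line, so the grasp yaw is right. Turquoise is at (140,215), the rib at (553,215), and the other blue jar at (475,35). Lifting and carrying toward the crate.

Call:
step_arm(dp=[[0,0,-0.1],[0,0,-0.2],[0.15,-0.15,-0.08],[0.158,-0.158,-0.05],[0.158,-0.158,-0.05]], angular=[[0,0,0],[0,0,0],[0,0,0],[0,0,0],[0,0,0]], gripper=[0.6,0.6,0.6,0.6,0.6])

```text
time: 3.72
tcp_pos: [0.4592, -0.133, 0.1865]
ee_rot: [[0.82, 0.572, -0.0], [0.572, -0.82, 0.0], [-0.0, -0.0, -1.0]]
contact_force: [0.5, -0.0, -2.4]
gripper_width: 0.0298
grip_force: 20.0
```

Call:
step_arm(dp=[[0.158,-0.158,-0.05],[0.158,-0.158,0],[0.158,-0.158,0],[0.15,-0.15,0],[0,0,0]], angular=[[0,0,0],[0,0,0],[0,0,0],[0,0,0.06],[0,0,0]], gripper=[0.6,0.6,0.6,0.6,0.6])

```text
time: 4.35
tcp_pos: [0.4978, 0.0855, 0.1981]
ee_rot: [[0.869, 0.495, -0.001], [0.495, -0.869, 0.0], [-0.001, -0.001, -1.0]]
contact_force: [0.0, -0.7, -2.5]
gripper_width: 0.0294
grip_force: 20.0
```

```bash
cat >> h.py <<'E'
def status():
    s=robot.get_obs();R=np.array(s["ee_rot"]);print("t",round(s["time"],2),"tcp",np.round(s["tcp_pos"],4),"psi",round(np.arctan2(R[1,1],R[0,1]),4),"F",np.round(s["contact_force"],1),"w",round(s["gripper_width"],4),"xax",R[:2,0].round(3));return s
def bungs(c,im,d,zt=.1):
    P=cloud(d,c);i=im.astype(int)
    t=((d>0)&(abs(P[...,2]-zt)<.006)&(P[...,0]>.5)&(i[...,2]>i[...,0]+20)).astype(np.uint8);n,l,st,ce=cv2.connectedComponentsWithStats(t)
    for k in range(1,n):
        q=P[l==k]
        if len(q)>150:
            (x,y),r=cv2.minEnclosingCircle(q[:,:2].astype(np.float32));print("bung",len(q),q.mean(0).round(4),round(x,4),round(y,4),"r",round(r,4))
E
python3 - <<'E'
from h import *
optics.get_image("wrist");status();c=cam("wrist");im,d=optics.get_image("wrist");cv2.imwrite("pics/w3.png",im);np.save("d3",d)
bungs(c,im,d)
for g in((.635,.0585),(.635,-.0015),(.635,.1185),(.687,.0885),(.687,.0285)): print(np.round(fit(im,c,g,.01,60,4),4))
E
```

```text
t 4.4 tcp [0.4977 0.0839 0.1981] psi -1.0524 F [-0.2 -0.3 -2.5] w 0.0295 xax [0.869 0.496]
bung 634 [0.6796 0.0851 0.0991] 0.6838 0.0865 r 0.0151
bung 1283 [0.6349 0.1187 0.0995] 0.6353 0.1187 r 0.0156
bung 1366 [0.6862 0.0286 0.0994] 0.6872 0.0278 r 0.016
bung 1172 [0.6346 0.0588 0.0995] 0.635 0.0584 r 0.0154
bung 1095 [ 0.6342 -0.0011  0.0993] 0.6344 -0.0019 r 0.0155
[ 0.6369  0.0564 -0.0382  0.6613]
[ 0.6358 -0.0041 -0.0575  0.4833]
[ 0.6369  0.1177 -0.0066  0.5255]
[ 0.6873  0.082  -0.3237  0.5193]
[ 0.6872  0.0274 -0.0347  0.5539]
```

View pics/w3.png

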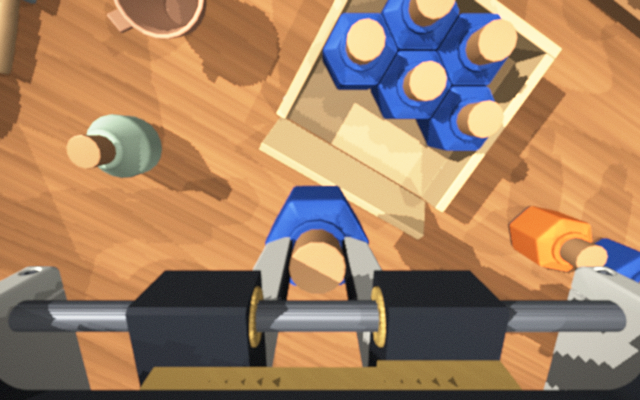

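The wrist view shows the honeycomb at (420,70), its empty front behind the open flap at (340,175), and the held jar at (318,230). The round jar at (125,148) is clear of the path. The middle jar is at about (0.635, 0.0585) and the crate yaw is about 0.

Call:
step_arm(dp=[[0.149,0.0735,0],[0.149,0.0735,0],[0,0,0.1],[0,0,0.1],[0,0,0]], angular=[[0,0,0.003],[0,0,0],[0,0,0],[0,0,0],[0,0,0]], gripper=[0.6,0.6,0.6,0.6,0.6])

```text
time: 5.08
tcp_pos: [0.58, 0.0857, 0.1469]
ee_rot: [[0.873, 0.488, -0.003], [0.488, -0.873, -0.001], [-0.003, -0.001, -1.0]]
contact_force: [0.0, 0.2, -1.4]
gripper_width: 0.0299
grip_force: 20.0
```

Run:
```python
from h import *
optics.get_image("wrist");status();c=cam("wrist");im,d=optics.get_image("wrist");cv2.imwrite("pics/w4.png",im)
bungs(c,im,d)
```

```text
t 5.12 tcp [0.5807 0.086  0.1486] psi -1.0612 F [-0.1  0.1 -2.1] w 0.0293 xax [0.873 0.488]
bung 1686 [0.6872 0.0884 0.0996] 0.6876 0.0879 r 0.0155
bung 1452 [0.6357 0.1185 0.0996] 0.6354 0.1183 r 0.0153
bung 1572 [0.687  0.0287 0.0995] 0.6871 0.0278 r 0.0155
bung 1352 [0.6355 0.0589 0.0995] 0.6353 0.0582 r 0.0154
bung 1280 [ 0.6352 -0.0009  0.0993] 0.6349 -0.0023 r 0.0159
```

View pics/w4.png

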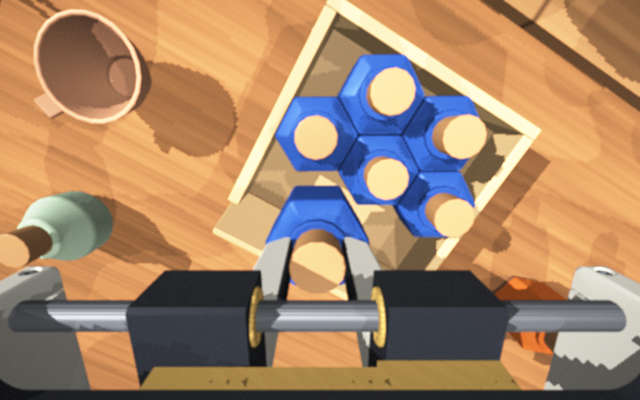

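The view shows the held jar at (318,225) just in front of the notch between the left jar (316,137) and middle jar (385,178), with clearance. Descending slowly.

Call:
step_arm(dp=[[0.006,-0.0085,0],[0,0,0.07],[0,0,0.07],[0,0,0.05],[0,0,0]], angular=[[0,0,-0.0025],[0,0,0],[0,0,0],[0,0,0],[0,0,0]], gripper=[0.6,0.6,0.6,0.6,0.6])

```text
time: 5.8
tcp_pos: [0.5806, 0.0897, 0.0997]
ee_rot: [[0.87, 0.492, -0.002], [0.492, -0.87, -0.0], [-0.002, -0.001, -1.0]]
contact_force: [-0.2, 0.0, -3.0]
gripper_width: 0.0297
grip_force: 20.0
```

Call:
step_arm(dp=[[-0.002,0.0035,0.04],[0,0,0.03],[0,0,0.015],[0,0,0],[0,0,0]], angular=[[0,0,0],[0,0,0],[0,0,0],[0,0,0],[0,0,0]], gripper=[0.6,0.6,0.6,0.6,0.6])

```text
time: 6.42
tcp_pos: [0.5813, 0.0888, 0.0803]
ee_rot: [[0.871, 0.492, 0.0], [0.492, -0.871, 0.0], [0.0, 0.0, -1.0]]
contact_force: [-0.0, 0.3, -2.3]
gripper_width: 0.0296
grip_force: 20.0
```

Call:
step_arm(dp=[[0,0,0.01],[0.005,0.003,0.002],[0.005,0.003,0.002],[0,0,0.002],[0,0,0]], angular=[[0,0,0],[0,0,0],[0,0,0],[0,0,0],[0,0,0]], gripper=[0.6,0.6,0.6,0.6,0.6])

```text
time: 7.05
tcp_pos: [0.5844, 0.0887, 0.0773]
ee_rot: [[0.871, 0.492, 0.001], [0.492, -0.871, 0.0], [0.001, 0.0, -1.0]]
contact_force: [-7.1, -0.9, 10.9]
gripper_width: 0.03
grip_force: 20.0
```

Call:
step_arm(dp=[[-0.002,-0.001,-0.003],[0,0,0],[0,0,0],[0,0,0],[0,0,-0.04]], angular=[[0,0,0],[0,0,0],[0,0,0],[0,0,0],[0,0,0]], gripper=[0.6,0.08,0.08,0.08,0.08])

```text
time: 7.68
tcp_pos: [0.5832, 0.0886, 0.0864]
ee_rot: [[0.871, 0.492, -0.001], [0.492, -0.871, -0.0], [-0.001, -0.001, -1.0]]
contact_force: [-0.0, -0.4, -0.1]
gripper_width: 0.043
grip_force: 0.0
```

Call:
step_arm(dp=[[0,0,-0.1],[0,0,-0.15],[0,0,-0.15],[0,0,0],[0,0,0]], angular=[[0,0,0],[0,0,0],[0,0,0],[0,0,0],[0,0,0]], gripper=[0.08,0.08,0.08,0.08,0.08])

```text
time: 8.3
tcp_pos: [0.5834, 0.0886, 0.1866]
ee_rot: [[0.87, 0.492, -0.0], [0.492, -0.87, -0.0], [-0.0, -0.0, -1.0]]
contact_force: [-0.8, 0.4, 0.5]
gripper_width: 0.0426
grip_force: 0.0
```

Run:
```python
from h import *
optics.get_image("wrist");s=status();c=cam("wrist");im,d=optics.get_image("wrist");np.savez("w5",im=im,d=d)
bungs(c,im,d)
c=cam("top");im,d=optics.get_image("top");bungs(c,im,d);cv2.imwrite("pics/top1.png",im)
P=cloud(d,c)
t=((d>0)&(abs(P[...,2]-.1)<.006)&(P[...,0]>.5)).astype(np.uint8);n,l,st,ce=cv2.connectedComponentsWithStats(t)
for k in range(1,n):
    if 60<st[k,4]<400: print(P[l==k].mean(0).round(4))
```

```text
t 8.35 tcp [0.5832 0.0886 0.186 ] psi -1.0562 F [0.2 0.6 0.3] w 0.0429 xax [0.871 0.492]
bung 375 [ 0.8262 -0.0206  0.1011] 0.8283 -0.0199 r 0.0182
bung 1198 [0.6873 0.0884 0.0995] 0.6872 0.088 r 0.0154
bung 1050 [0.6357 0.1185 0.0996] 0.6354 0.1185 r 0.0152
bung 1118 [0.687  0.0286 0.0994] 0.687 0.0277 r 0.0154
bung 989 [0.6355 0.0588 0.0995] 0.6353 0.0581 r 0.0156
bung 942 [ 0.6352 -0.0009  0.0993] 0.6346 -0.0023 r 0.0158
bung 899 [0.5823 0.0884 0.0994] 0.5816 0.088 r 0.0155
bung 363 [8.760e-01 5.000e-04 1.015e-01] 0.8726 0.0012 r 0.0554
bung 300 [0.875  0.2685 0.1013] 0.8719 0.2681 r 0.0493
bung 293 [ 0.874  -0.2673  0.1011] 0.8723 -0.2651 r 0.0486
[8.760e-01 5.000e-04 1.015e-01]
[0.875  0.2685 0.1013]
[ 0.874  -0.2673  0.1011]
[0.6432 0.6235 0.0997]
[ 0.6292 -0.0036  0.0998]
[0.5779 0.0876 0.1001]
```

Call:
step_arm(dp=[[-0.102,0.193,0],[-0.102,0.193,0],[-0.102,0.193,0],[-0.102,0.193,0],[-0.102,0.193,0]], angular=[[0,0,0],[0,0,0],[0,0,0],[0,0,0],[0,0,0]], gripper=[0,0,0,0,0])

```text
time: 9.07
tcp_pos: [0.5909, -0.1858, 0.186]
ee_rot: [[0.871, 0.492, -0.001], [0.492, -0.871, 0.0], [-0.001, -0.001, -1.0]]
contact_force: [0.8, 0.7, 0.6]
gripper_width: 0.0464
grip_force: 0.0
```

Call:
step_arm(dp=[[-0.102,0.193,0],[-0.102,0.193,0],[0,0,0.07],[0,0,0.07],[0,0,0.07]], angular=[[0,0,0],[0,0,0],[0,0,0.083],[0,0,0.083],[0,0,0.082]], gripper=[-0.2,-0.2,-0.2,-0.2,-0.2])

```text
time: 9.7
tcp_pos: [0.594, -0.2933, 0.1327]
ee_rot: [[0.993, 0.12, -0.001], [0.12, -0.993, 0.001], [-0.001, -0.001, -1.0]]
contact_force: [0.1, 0.4, -0.8]
gripper_width: 0.0561
grip_force: 0.0
```

Run:
```python
from h import *
optics.get_image("wrist");optics.get_image("wrist");s=status();c=cam("wrist");im,d=optics.get_image("wrist");np.savez("w6",im=im,d=d)
bungs(c,im,d,.09);print(np.round(fit(im,c,(.593,-.293),0,120,3),4))
```

```text
t 9.8 tcp [ 0.5934 -0.2928  0.1313] psi -1.4477 F [-0.3 -0.4  0.1] w 0.0564 xax [0.992 0.123]
bung 1354 [ 0.5841 -0.1876  0.0893] 0.5829 -0.1865 r 0.0157
bung 1274 [ 0.5945 -0.293   0.0894] 0.5935 -0.293 r 0.0154
[ 0.6072 -0.2985 -0.2624  1.9482]
```

Call:
step_arm(dp=[[0.002,0,0.1],[0,0,0.1],[0,0,0.053],[0,0,0],[0,0,0]], angular=[[0,0,0],[0,0,0],[0,0,0],[0,0,0],[0,0,0]], gripper=[-0.2,-0.2,-0.2,-0.2,-0.2])

```text
time: 10.48
tcp_pos: [0.5954, -0.2934, 0.0723]
ee_rot: [[0.992, 0.125, 0.001], [0.125, -0.992, -0.001], [0.001, 0.001, -1.0]]
contact_force: [0.3, 1.2, -0.7]
gripper_width: 0.0557
grip_force: 0.0
```

Call:
step_arm(dp=[[0,0,0],[0,0,0],[0,0,0],[0,0,0]], angular=[[0,0,0],[0,0,0],[0,0,0],[0,0,0]], gripper=[0.6,0.6,0.6,0.6])

```text
time: 10.98
tcp_pos: [0.595, -0.2932, 0.0713]
ee_rot: [[0.992, 0.125, 0.0], [0.125, -0.992, -0.0], [0.0, 0.0, -1.0]]
contact_force: [-0.8, 0.6, 1.8]
gripper_width: 0.0295
grip_force: 20.0
```

Run:
```python
from h import *
s=status();c=cam("wrist");im,d=optics.get_image("wrist");np.savez("w7",im=im,d=d)
# far top edge of held jar: topmost blue pixel per column, both grasps
for I in(cv2.imread("pics/w2.png"),im):
    h=cv2.cvtColor(I,cv2.COLOR_BGR2HSV);b=(h[...,0]>100)&(h[...,0]<135)&(h[...,1]>100)
    e=[(u,140+np.argmax(b[140:260,u])) for u in range(297,340,4)];print(e,np.polyfit(*zip(*e),1))
```

```text
t 10.97 tcp [ 0.595  -0.2932  0.0713] psi -1.4457 F [-0.8  0.6  1.8] w 0.0295 xax [0.992 0.125]
[(297, np.int64(184)), (301, np.int64(184)), (305, np.int64(184)), (309, np.int64(184)), (313, np.int64(184)), (317, np.int64(184)), (321, np.int64(184)), (325, np.int64(184)), (329, np.int64(184)), (333, np.int64(184)), (337, np.int64(184))] [1.07211568e-16 1.84000000e+02]
[(297, np.int64(185)), (301, np.int64(185)), (305, np.int64(185)), (309, np.int64(185)), (313, np.int64(185)), (317, np.int64(184)), (321, np.int64(184)), (325, np.int64(184)), (329, np.int64(184)), (333, np.int64(184)), (337, np.int64(185))] [-2.27272727e-02  1.91750000e+02]
```

Call:
step_arm(dp=[[0,0,-0.1],[0,0,-0.22],[0,0,-0.22],[0.018,-0.214,0],[0.018,-0.214,0]], angular=[[0,0,0],[0,0,0],[0,0,0],[0,0,0],[0,0,0]], gripper=[0.6,0.6,0.6,0.6,0.6])

```text
time: 11.65
tcp_pos: [0.5902, -0.185, 0.2062]
ee_rot: [[0.992, 0.123, 0.0], [0.123, -0.992, -0.0], [0.0, 0.0, -1.0]]
contact_force: [1.1, -0.2, -2.3]
gripper_width: 0.0295
grip_force: 20.0
```

Call:
step_arm(dp=[[0.018,-0.214,0],[0.018,-0.214,0],[0.018,-0.214,0],[0.018,-0.214,0],[0,0,0]], angular=[[0,0,0],[0,0,0],[0,0,0],[0,0,0],[0,0,-0.083]], gripper=[0.6,0.6,0.6,0.6,0.6])

```text
time: 12.28
tcp_pos: [0.5812, 0.0319, 0.2058]
ee_rot: [[0.966, 0.258, -0.0], [0.258, -0.966, 0.001], [-0.0, -0.001, -1.0]]
contact_force: [0.3, -0.9, -2.4]
gripper_width: 0.0296
grip_force: 20.0
```

Call:
step_arm(dp=[[0,0,0],[0,0,0],[0,0,0],[0,0,0]], angular=[[0,0,-0.083],[0,0,-0.082],[0,0,0],[0,0,0]], gripper=[0.6,0.6,0.6,0.6])

```text
time: 12.78
tcp_pos: [0.5816, 0.0287, 0.2059]
ee_rot: [[0.872, 0.49, -0.0], [0.49, -0.872, 0.0], [-0.0, -0.0, -1.0]]
contact_force: [-0.6, -0.1, -2.0]
gripper_width: 0.0295
grip_force: 20.0
```

Run:
```python
from h import *
s=status();c=cam("wrist");im,d=optics.get_image("wrist");np.savez("w8",im=im,d=d);cv2.imwrite("pics/w8.png",im);bungs(c,im,d)
for I in(cv2.imread("pics/w2.png"),cv2.imread("pics/w4.png"),np.load("w7.npz")["im"],im):
    g=cv2.GaussianBlur(I,(3,3),0).astype(float);g=g[...,2]-g[...,0]  # r-b falls at the edge
    e=[]
    for u in range(298,342,3):
        col=-np.diff(g[174:196,u]);k=np.argmax(col);w=col[max(k-2,0):k+3];e.append((u,174.5+max(k-2,0)+(w*np.arange(len(w))).sum()/w.sum()))
    p=np.polyfit(*zip(*e),1);print(p.round(4), np.std([y-np.polyval(p,x) for x,y in e]).round(2))
```

```text
t 12.78 tcp [0.5816 0.0287 0.2059] psi -1.0592 F [-0.6 -0.1 -2. ] w 0.0295 xax [0.872 0.49 ]
bung 1111 [0.6873 0.0878 0.0996] 0.6873 0.0878 r 0.0152
bung 1015 [0.6357 0.1181 0.0996] 0.6355 0.1183 r 0.0152
bung 1020 [0.6869 0.0279 0.0996] 0.6869 0.0276 r 0.0153
bung 904 [0.6352 0.0581 0.0996] 0.6352 0.0579 r 0.0153
bung 863 [ 0.6351 -0.0017  0.0995] 0.6348 -0.0022 r 0.0154
bung 843 [0.5821 0.0879 0.0995] 0.5813 0.0879 r 0.0156
[5.800000e-03 1.806646e+02] 0.24
[3.110000e-02 1.758685e+02] 0.59
[-5.100000e-03  1.848543e+02] 0.5
[1.100000e-02 1.796885e+02] 0.94
```

View pics/w8.png

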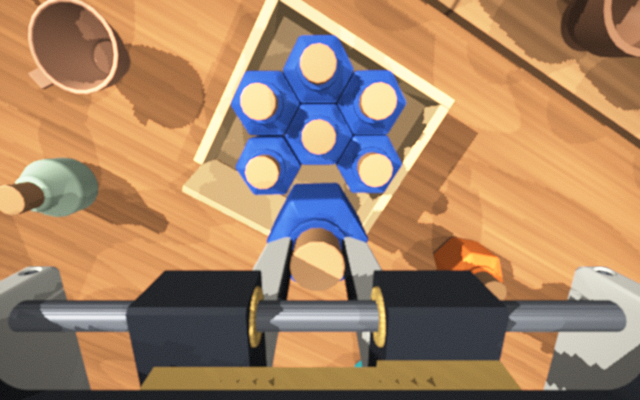

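The view shows six jars nested, with the front-left jar at (262,172), and the held jar at (318,220) before the remaining place with its faces parallel. Descending with a small clearance forward and to the right.

Call:
step_arm(dp=[[-0.002,0.0056,0.12],[0,0,0.12],[0,0,0.06],[0,0,0.04],[0,0,0]], angular=[[0,0,0],[0,0,0],[0,0,0],[0,0,0],[0,0,0]], gripper=[0.6,0.6,0.6,0.6,0.6])

```text
time: 13.45
tcp_pos: [0.5819, 0.0273, 0.121]
ee_rot: [[0.871, 0.492, -0.0], [0.492, -0.871, 0.0], [-0.0, -0.0, -1.0]]
contact_force: [0.2, -1.1, -1.6]
gripper_width: 0.0296
grip_force: 20.0
```

Call:
step_arm(dp=[[0,0,0.05],[0,0,0.05],[0,0,0.03],[0,0,0.01],[0,0,0]], angular=[[0,0,0],[0,0,0],[0,0,0],[0,0,0],[0,0,0]], gripper=[0.6,0.6,0.6,0.6,0.6])

```text
time: 14.08
tcp_pos: [0.582, 0.0272, 0.086]
ee_rot: [[0.871, 0.492, -0.0], [0.492, -0.871, -0.0], [-0.0, 0.0, -1.0]]
contact_force: [-0.5, -0.1, -2.1]
gripper_width: 0.0296
grip_force: 20.0
```

Call:
step_arm(dp=[[0,0,0.016],[0.006,0.0007,0.002],[0.006,0.0007,0.002],[0,0,0.001],[0,0,0]], angular=[[0,0,0],[0,0,0],[0,0,0],[0,0,0],[0,0,0]], gripper=[0.6,0.6,0.6,0.6,0.6])

```text
time: 14.7
tcp_pos: [0.5848, 0.0284, 0.0816]
ee_rot: [[0.871, 0.492, 0.0], [0.492, -0.871, -0.0], [0.0, 0.0, -1.0]]
contact_force: [-4.5, -1.4, 5.6]
gripper_width: 0.0295
grip_force: 20.0
```

Call:
step_arm(dp=[[-0.001,-0.001,-0.002],[0,0,0],[0,0,0],[0,0,0],[0,0,-0.04]], angular=[[0,0,0],[0,0,0],[0,0,0],[0,0,0],[0,0,0]], gripper=[0.6,0.08,0.08,0.08,0.08])

```text
time: 15.32
tcp_pos: [0.584, 0.0285, 0.091]
ee_rot: [[0.871, 0.492, -0.001], [0.492, -0.871, 0.0], [-0.001, -0.001, -1.0]]
contact_force: [-0.4, 0.9, 0.5]
gripper_width: 0.0429
grip_force: 0.0
```

Call:
step_arm(dp=[[0,0,-0.1],[0,0,-0.2],[-0.2,-0.1,-0.05],[-0.2,-0.1,0],[0,0,0]], angular=[[0,0,0],[0,0,0],[0,0,0],[0,0,0],[0,0,0]], gripper=[0.08,0.08,0.08,0.08,0.08])

```text
time: 15.95
tcp_pos: [0.4707, 0.0228, 0.1805]
ee_rot: [[0.87, 0.492, 0.003], [0.492, -0.871, -0.0], [0.003, 0.002, -1.0]]
contact_force: [0.8, 0.6, 0.6]
gripper_width: 0.0428
grip_force: 0.0
```

Run:
```python
from h import *
optics.get_image("wrist");s=status();c=cam("wrist");im,d=optics.get_image("wrist");np.savez("w9",im=im,d=d);cv2.imwrite("pics/w9.png",im);bungs(c,im,d)
# flap: fit plane profile of wood points in front of crate
P=cloud(d,c);i=im.astype(int)
r=optics.trace("wrist","flap")
for q in r[:2]:
    m=q["region"]&(d>0);p=P[m];print(q["score"],q["bbox"],len(p),np.percentile(p,[2,50,98],axis=0).round(4).tolist())
    w=p[(abs(p[:,1]-.02)<.1)&(p[:,2]>.012)];print(np.polyfit(w[:,2],w[:,0],1))
```

```text
t 16.0 tcp [0.4722 0.0228 0.1803] psi -1.0563 F [ 0.6 -0.3 -0.5] w 0.0426 xax [0.871 0.492]
bung 846 [0.6286 0.0552 0.0993] 0.6335 0.0575 r 0.015
bung 1494 [ 0.6339 -0.0017  0.0994] 0.6346 -0.002 r 0.0155
bung 1406 [0.5812 0.088  0.0996] 0.5813 0.088 r 0.0153
bung 1283 [0.5823 0.0285 0.0995] 0.5826 0.0283 r 0.0154
0.9 [207.3, 66.2, 395.8, 197.2] 7980 [[0.5075, -0.0374, 0.0077], [0.5248, 0.0655, 0.038], [0.5444, 0.1562, 0.0536]]
[-0.74047096  0.55176321]
0.39 [393.3, 17.0, 475.5, 97.2] 4806 [[0.6051, -0.0295, 0.0572], [0.6276, 0.0026, 0.0713], [0.6604, 0.0266, 0.1008]]
[0.22695869 0.61111399]
```

Call:
step_arm(dp=[[0,0,0],[0,0,0],[0,0,0],[0.03,-0.143,0.15],[0,0,0]], angular=[[0,0,0.109],[0,0,0.109],[0,0,0.109],[0,0,0],[0,0,0]], gripper=[1,1,1,1,1])

```text
time: 16.73
tcp_pos: [0.48, 0.0599, 0.1384]
ee_rot: [[1.0, 0.003, -0.005], [0.003, -1.0, -0.0], [-0.005, 0.0, -1.0]]
contact_force: [0.1, -0.7, 0.9]
gripper_width: 0.0017
grip_force: 0.0
```

Call:
step_arm(dp=[[0,0,0.2],[0,0,0.2],[0,0,0],[0,0,0]], angular=[[0,0,0],[0,0,0],[0,0,0],[0,0,0]], gripper=[1,1,1,1])

```text
time: 17.23
tcp_pos: [0.4815, 0.0584, 0.0435]
ee_rot: [[1.0, 0.001, 0.002], [0.001, -1.0, 0.0], [0.002, -0.0, -1.0]]
contact_force: [-0.3, 0.7, 0.0]
gripper_width: 0.0008
grip_force: 0.0
```

Call:
step_arm(dp=[[0,0,0.022],[0.05,0,0],[0.04,0,0],[0.03,0,0],[0.02,0,0]], angular=[[0,0,0],[0,0,0],[0,0,0],[0,0,0],[0,0,0]], gripper=[1,1,1,1,1])

```text
time: 17.85
tcp_pos: [0.5157, 0.0586, 0.0357]
ee_rot: [[1.0, 0.001, -0.0], [0.001, -1.0, 0.0], [-0.0, -0.0, -1.0]]
contact_force: [-2.1, -0.2, 0.3]
gripper_width: 0.0008
grip_force: 0.6
```

Call:
step_arm(dp=[[0.02,0,-0.005],[0.015,0,-0.005],[0,0,0]], angular=[[0,0,0],[0,0,0],[0,0,0]], gripper=[1,1,1])

```text
time: 18.23
tcp_pos: [0.5242, 0.0586, 0.0384]
ee_rot: [[1.0, 0.001, 0.0], [0.001, -1.0, 0.0], [0.0, -0.0, -1.0]]
contact_force: [-0.8, -0.1, 0.2]
gripper_width: 0.0004
grip_force: 0.0
```

Pushing gently on to the stop.

Call:
step_arm(dp=[[0.012,0,0],[0.008,0,0],[0.006,0,0],[0,0,0]], angular=[[0,0,0],[0,0,0],[0,0,0],[0,0,0]], gripper=[1,1,1,1])

```text
time: 18.73
tcp_pos: [0.5291, 0.0586, 0.0383]
ee_rot: [[1.0, 0.001, -0.004], [0.001, -1.0, -0.0], [-0.004, 0.0, -1.0]]
contact_force: [-15.8, 0.1, 10.5]
gripper_width: 0.0003
grip_force: 8.0
```

Call:
step_arm(dp=[[-0.03,0,0],[-0.12,0,0],[-0.1,0,-0.15],[0,0,-0.2],[0,0,0]], angular=[[0,0,0],[0,0,0],[0,0,0],[0,0,0],[0,0,0]], gripper=[1,1,1,1,1])

```text
time: 19.35
tcp_pos: [0.4694, 0.0587, 0.1298]
ee_rot: [[1.0, 0.001, 0.007], [0.001, -1.0, 0.0], [0.007, -0.0, -1.0]]
contact_force: [-0.1, 0.5, -1.4]
gripper_width: 0.0006
grip_force: 0.0
```

Run:
```python
from h import *
optics.get_image("wrist");s=status();c=cam("wrist");im,d=optics.get_image("wrist");cv2.imwrite("pics/w10.png",im);bungs(c,im,d)
P=cloud(d,c);r=optics.trace("wrist","flap")
for q in r[:1]:
    m=q["region"]&(d>0);p=P[m];print(q["score"],q["bbox"],np.percentile(p,[2,50,98],axis=0).round(4).tolist())
i=im.astype(int)
for lo,hi in((.05,.062),(.035,.05),(.015,.035)):
    w=P[(d>0)&(P[...,2]>lo)&(P[...,2]<hi)&(abs(P[...,1]-.058)<.08)&(P[...,0]>.5)&(P[...,0]<.56)&(i[...,2]>i[...,0]+20)];print(lo,len(w),np.percentile(w[:,0],[5,50,95]).round(4) if len(w) else"")
c=cam("top");im,d=optics.get_image("top");cv2.imwrite("pics/top2.png",im);P=cloud(d,c);i=im.astype(int)
w=P[(d>0)&(P[...,2]>.05)&(P[...,2]<.062)&(abs(P[...,1]-.058)<.08)&(P[...,0]>.48)&(P[...,0]<.56)&(i[...,2]>i[...,0]+20)];print("top",len(w),np.percentile(w,[5,50,95],axis=0).round(4))
```

```text
t 19.4 tcp [0.4686 0.0586 0.1273] psi -1.5698 F [ 0.2  0.6 -1.5] w 0.0007 xax [1.    0.001]
bung 2277 [0.5825 0.0283 0.0995] 0.5825 0.0281 r 0.0154
bung 2253 [0.5813 0.0877 0.0996] 0.5814 0.088 r 0.0153
0.73 [182.3, 114.9, 447.6, 133.7] [[0.5359, -0.0379, 0.05], [0.5425, 0.0594, 0.0575], [0.5476, 0.1553, 0.059]]
0.05 2913 [0.5376 0.5425 0.547 ]
0.035 34 [0.5341 0.5357 0.5479]
0.015 5 [0.5482 0.5491 0.5588]
top 3 [[0.5376 0.0223 0.0537]
 [0.5407 0.0224 0.0568]
 [0.5427 0.0224 0.0576]]
```

View pics/w10.png

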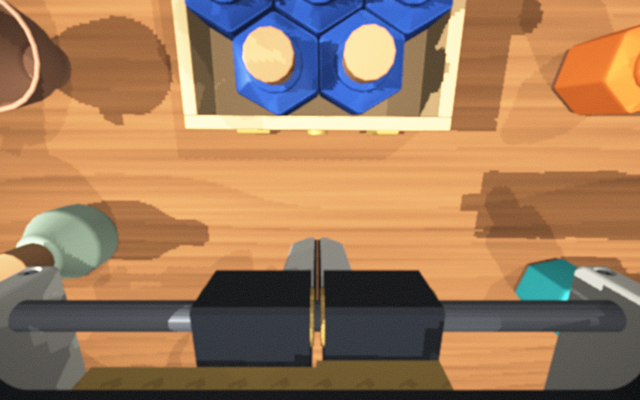

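The flap's top edge at (318,122) runs flush across the crate front, and the two front jars at (275,75) and (362,75) sit side by side with a gap to the flap. I'll clear the arm for a last numeric check.

Call:
step_arm(dp=[[0,0,-0.2],[0,0.2,-0.1],[0,0.2,-0.1],[-0.02,0.2,0],[-0.02,0.2,0]], angular=[[0,0,0],[0,0,0],[0,0,0],[0,0,0],[0,0,0]], gripper=[1,1,1,1,1])

```text
time: 20.18
tcp_pos: [0.4576, -0.143, 0.2246]
ee_rot: [[1.0, 0.001, -0.001], [0.001, -1.0, 0.001], [-0.001, -0.001, -1.0]]
contact_force: [1.0, 0.6, -0.1]
gripper_width: 0.0003
grip_force: 0.0
```

Run:
```python
from h import *
for _ in range(4): optics.get_image("wrist")
status();c=cam("top");im,d=optics.get_image("top");P=cloud(d,c);i=im.astype(int)
t=((d>0)&(abs(P[...,2]-.1)<.004)&(abs(P[...,0]-.62)<.09)&(abs(P[...,1]-.058)<.1)).astype(np.uint8);n,l,st,ce=cv2.connectedComponentsWithStats(t);B=[P[l==k].mean(0) for k in range(1,n) if st[k,4]>50]
m=min(B,key=lambda b:np.hypot(b[0]-.632,b[1]-.0585))
for b in B: print(b.round(4),np.hypot(*(b-m)[:2]).round(4))
w=P[(d>0)&(P[...,2]>.05)&(P[...,2]<.062)&(abs(P[...,1]-.058)<.08)&(P[...,0]>.48)&(P[...,0]<.56)&(i[...,2]>i[...,0]+20)];print("flap",len(w),np.percentile(w,[5,50,95],axis=0).round(4).tolist())
w=P[(d>0)&(P[...,2]>.05)&(P[...,2]<.062)&(abs(P[...,1]-.058)<.08)&(P[...,0]>.70)&(P[...,0]<.75)&(i[...,2]>i[...,0]+20)];print("back",len(w),np.percentile(w,[5,50,95],axis=0).round(4).tolist())
```

```text
t 20.38 tcp [ 0.4578 -0.1419  0.2245] psi -1.5719 F [-0.2  0.4  0.3] w 0.0005 xax [ 1.    -0.001]
[0.6848 0.0878 0.1003] 0.0601
[0.6843 0.028  0.0998] 0.0604
[0.6331 0.1188 0.0996] 0.0601
[0.6323 0.0586 0.1001] 0.0
[ 0.6329 -0.0016  0.0998] 0.0602
[0.5791 0.0886 0.0998] 0.061
[0.5804 0.0287 0.0999] 0.0598
flap 240 [[0.5349, -0.0129, 0.0528], [0.5397, 0.0604, 0.0577], [0.5447, 0.1284, 0.0609]]
back 226 [[0.7192, -0.0162, 0.0527], [0.7236, 0.0572, 0.0578], [0.7291, 0.1306, 0.061]]
```

```bash
python3 -c "
from plant import robot;print(robot.finish_job())"
```

```text
the job is handed in; nothing more can be done
None
```

Both blue jars are nested in the front places and the crate's front is pushed shut. The last camera check put all six outer jars within 61 mm of the middle one, and I handed the job in at about 20 s; no verdict came back.

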